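# Clear and close the drill fixture

## Task

The drill fixture has to be cleared and closed: first take the full-length posts off its bed and stand each one upright in the black parts tray. Then take the brush and sweep every piece of scrap, the short post stubs too, along the channel into the grey catch tray at its end (sweep the scrap, do not pick it up), and stand the brush back, bristles down, on the middle of its rubber mat. Last, lower the top plate level over the two guide pins, holding it until it is fully down on the rails, let go, and leave the other things on the bench where they are.

Things in the scene. Friction and masses are not known exactly. Their poses are not given: they have to be found in the camera images.
- fixture: drill fixture, dark steel bed with aluminium rails, fixed. Origin on the table under the bed's centre; z up, y along the channel towards the catch tray. Bed 170 (x) by 220 (y) mm; a channel 100 mm wide (x from -50 to 50), open at both ends, runs its whole length along y, its floor 45 mm up, between two rails 35 mm wide and 10 mm high
- bed (a point): centre of the channel floor, 45 mm above the table, axes as the fixture's
- seat (a point): midway between the two steel guide pins at the level of the rails' top faces, where the centre of the top plate's underside comes to rest; axes as the fixture's. The pins stand on the rails at x = +/-68 mm, y = 0: diameter 12 mm, 34 mm high above the rail, the last 12 mm tapered to 5 mm
- catch (a point): centre of the floor of the grey catch tray, part of the fixture, adjoining the channel's +y end. Inside 128 mm (x) by 96 mm (y, from the bed's end at y = 110 mm of the fixture to 206 mm); its floor is 39 mm below the channel floor, side walls 48 mm and end wall 70 mm above the table
- plate_grip (a point): aluminium top plate, 170 (x) by 100 (y) by 12 mm, 0.55 kg, with two through holes of 15 mm at x = +/-68 mm, y = 0. This point is the centre of its black grip, 80 mm long (x), 24 thick (y), from 32 to 60 mm above the plate's underside; the point is 46 mm above the underside. It fits either way round
- mat_top (a point): black rubber mat for the brush, 130 (x) by 90 (y) by 2 mm, fixed; centre of its top face
- brush_grip (a point): bench brush standing on its stiff bristles: bristles 86 mm wide (x) by 54 mm (y) by 20 mm high, a wooden block 90 by 58 by 12 mm above, and an upright wooden grip 50 (x) by 26 (y) mm from 32 to 76 mm above the bristle ends. This point is the grip's centre, 54 mm above the bristle ends; z up
- tray_floor (a point): black parts tray, fixed, outside 190 (x) by 100 (y) by 26 mm high, walls and floor 4 mm; this point is the centre of its inner floor (inside 182 by 92 mm)
- post0_c (a point): full-length aluminium post, 28 x 28 x 64 mm tall, about 0.13 kg, standing on the channel floor among the scrap; centre, half-way up, z along its length. May be absent
- post1_c (a point): full-length aluminium post, 28 x 28 x 64 mm tall, about 0.13 kg, standing on the channel floor among the scrap; centre, half-way up, z along its length. May be absent
- post2_c (a point): full-length aluminium post, 28 x 28 x 64 mm tall, about 0.13 kg, standing on the channel floor among the scrap; centre, half-way up, z along its length. May be absent
- scrap0_c (a point): scrap on the channel floor: aluminium stub of post bar, 28 x 28 x 24 tall mm; its centre. May be absent
- scrap1_c (a point): scrap on the channel floor: aluminium stub of post bar, 28 x 28 x 20 tall mm; its centre. May be absent
- scrap2_c (a point): scrap on the channel floor: aluminium L-shaped chunk about 28 x 26 x 18 tall mm; its centre. May be absent
- scrap3_c (a point): scrap on the channel floor: aluminium block offcut, 26 x 18 x 18 tall mm; its centre. May be absent
- scrap4_c (a point): scrap on the channel floor: aluminium disc slug, diameter 26, 18 tall mm; its centre. May be absent
- scrap5_c (a point): scrap on the channel floor: aluminium T-shaped chunk about 28 x 26 x 20 tall mm; its centre. May be absent
- driver: black-handled screwdriver, 200 mm, a bystander; origin at its underside's centre
- spanner: steel spanner, 180 mm, a bystander; origin at its underside's centre
- oil: white bottle, 48 mm wide, 130 mm tall, a bystander; origin at its underside's centre
- collar: steel collar, 48 mm across, 18 mm high, a bystander; origin at its underside's centre
- gauge: dark steel block, 60 x 40 x 30 mm, a bystander; origin at its underside's centre

How it is judged:
By the outcome, as a careful person would: the job done as asked, in the order asked, and still so for the second after the job is handed in, with the robot touching nothing.
Of post0, post1, post2 only 2 to 3 are there at a start; the rules pass over those that are not, and their reading is None.
Of scrap0, scrap1, scrap2, scrap3, scrap4, scrap5 only 3 to 6 are there at a start; the rules pass over those that are not, and their reading is None.
At some moment in a run one of brush, plate may be knocked a few centimetres aside while the robot is not near it.
It also fails if it takes over 208 s, if anything falls off the work surface, if the arm or the gripper's body presses on something with over 40 N, if the wrist force passes 120 N, or if a joint passes its speed limit or range.

## Robot

A 6-joint arm with a two-finger parallel gripper is mounted at the origin on the work surface. World frame = base frame: x ahead of the robot, y to its left, z up, the work surface at z = 0. Lengths are in mm, angles in rad, forces in N, time in s.
With the tool pointing down it reaches from about 300 to 775 mm from the base axis. Payload 14.6 kg.
Tool frame: the origin (TCP) lies midway between the tips of the shut fingers; the grasp point (between the pads) lies 19 mm behind it; z points along the fingers, y is the line along which they close (so a half turn about z gives the same grasp; the last joint's range is limited). The gripper opens to 94 mm and grips with 3 to 60 N. Pads are 16 mm wide; open, the fingers measure 119 mm over their backs; the gripper's body (75 mm by 177 mm) begins 78 mm behind the grasp point.
Start: joints at [1.08, 0.3, 1.521, -0, 1.321, -0.067], TCP at [226.171, 501.334, 205.446] pointing down, gripper open.
Joint ranges: [-3.03, 3.03], [-0.79, 2.21], [0.23, 2.52], [-1.04, 4.18], [0, 3.07], [-2.55, 2.55]. Speed limits (rad/s): [2.22, 2.22, 2.57, 3.14, 3.14, 3.14].

## Interface

Orientations are given as [roll, pitch, yaw] about the fixed x, y, z axes, in that order (R = Rz(yaw) Ry(pitch) Rx(roll)).
In Python, from bench import ctrl, cams gives the robot as it stands.
- The arm moves only by the tool jog_arm, never from a script. Its argument "motion" is a list of rows, each a list of 7 numbers: the shift along the world's x, y, z in mm, then the turn, a rotation vector about the world's x, y, z in rad, then the finger opening in mm, from 0 to 94. A call has 1 to 20 rows; each row shifts and turns the commanded pose from where the row before left it; what a row does not reach is not made up. A row lasts 1/8 s, in which the tool goes at most 62.5 mm and 10.7 degrees, less where a joint would pass 70% of its speed; a pose out of reach is approached as far as the arm can. A call with a gripper value outside its range is refused whole. The fingers move at their own pace and stop on an object; "squeeze" is the grip in N (left out, the last holds). Time passes only in rows, so rows that do not move let the fingers close. It gives the time, the measured TCP pose, the force, the opening and the grip force at its end, in the units of the state.
- ctrl.observe(): the state, without advancing time (a new reading comes with each control period).
- cams.get_image(name): name is "side" or "top"; returns a dict with "frame" (480x640x3 uint8, red, green, blue), "z_map" (480x640 float32, mm along the optical axis (not along the pixel's ray), 0 where there is no reading), "mtx" (3x3 intrinsics, pixels), "R" (3x3) and "t" (3): a world point X has camera coordinates R X + t. Camera axes: x right, y down, z forward; pixel columns grow to the right and rows downward; lengths in mm; the calibration is good to about 2 mm. A picture is of the moment at which its call begins.
- ctrl.hand_in(): hands the job in; it is judged then, once.
The state is a dict: "time": time; "joint_pos": joint angles; "joint_vel": joint speeds; "joint_torque": joint torques, N m; "tcp_pos": TCP position; "ee_rot": TCP orientation; "force": force on the tool from outside, world axes, zero at the start; "wrist_torque": the same for the moment, N m; "width": finger opening in mm; "grip_force": force on a finger pad.
Only numpy, scipy, OpenCV 4.12 (cv2) and the standard library are available. Lean on these libraries where they do the work, as an engineer would, in place of code of your own. Each camera call takes 0.05 s, during which the arm holds its last target. There are 200 camera calls.

## Working session

There is one attempt and no reset: what is moved stays moved. The work goes in short steps, Python scripts to look and compute and a tool call to move; the robot and the scene stay as the last step left them, time stands still between calls to the robot, and variables do not carry over. Pictures are saved under pics/ and viewed, at most 14 in all, crops included, and the job is handed in when it is done.

Besides the shell and the picture viewer there is one more tool, called as name(argument=value, ...), one argument or row to a line, values as JSON. jog_arm: Moves the arm, as the interface text tells. Its arguments: {"type":"object","properties":{"motion":{"type":"array","items":{"type":"array","items":{"type":"number"}}},"squeeze":{"type":"number"}},"required":["motion"]}

```bash
mkdir -p pics; ls; cat > h.py <<'E'
import numpy as np, cv2
from bench import ctrl, cams
def grab(n):
    d=cams.get_image(n); z=d["z_map"]; K=d["mtx"]; v,u=np.mgrid[0:480,0:640]
    P=np.stack([(u-K[0,2])/K[0,0]*z,(v-K[1,2])/K[1,1]*z,z],-1)
    d["W"]=(P-d["t"])@d["R"]; d["ok"]=z>0   # R^T (P-t)
    return d
def save(d,name,box=None,s=1):
    f=d["frame"][:,:,::-1]
    if box: f=f[box[1]:box[3],box[0]:box[2]]
    cv2.imwrite("pics/"+name,cv2.resize(f,None,fx=s,fy=s))
E
python3 - <<'E'
from h import *
for n in ("top","side"):
    d=grab(n); save(d,n+"0.png"); np.savez("pics/"+n+"0.npz",W=d["W"],ok=d["ok"],f=d["frame"])
    print(n,-d["R"].T@d["t"])
print(ctrl.observe())
E
```

```text
pics
top [ 501.56751626  -46.4051867  1175.30905623]
side [475.01921682 628.4221822  710.91239727]
{'time': 0.1, 'joint_pos': array([ 1.08039688e+00,  3.00369505e-01,  1.52153633e+00, -1.81540252e-05,
        1.32069311e+00, -6.65952197e-02]), 'joint_vel': array([ 5.16267135e-04,  9.59063777e-05, -1.06632134e-03, -6.78443353e-04,
       -8.49929783e-04,  2.15582082e-03]), 'joint_torque': array([ 1.09648445e-03, -5.32631385e+01, -3.53290021e+01,  7.09003396e-02,
        2.34001590e-02, -8.54559431e-06]), 'tcp_pos': array([226.06789428, 501.12682167, 204.96098885]), 'ee_rot': array([-3.14058742e+00, -4.94188584e-05,  2.71779290e+00]), 'force': array([-0.36635841, -0.85927462,  0.79468803]), 'wrist_torque': array([ 0.01694867, -0.02403166,  0.00482552]), 'grip_force': 0.0, 'width': 93.80471970410956}
```

View pics/top0.png

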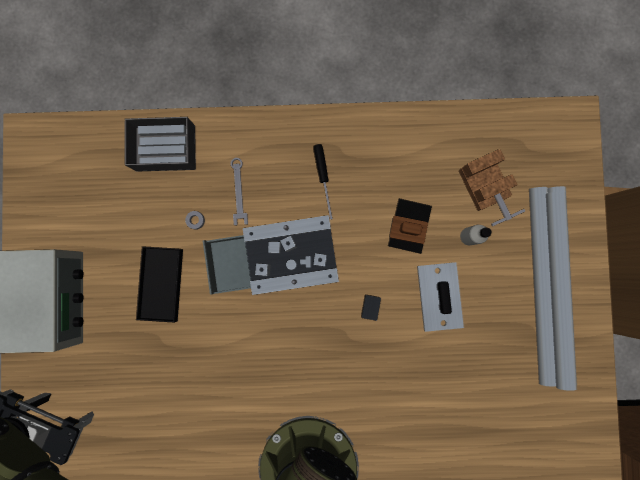

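View pics/side0.png

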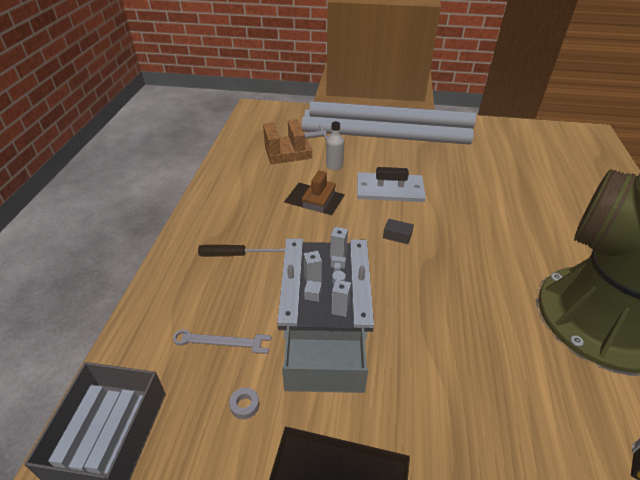

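Top view: fixture at about (290,258) with its catch tray on the left (225,265). Posts at (288,243), (262,270) and (320,260); scrap is a stub (274,248), a disc (291,265) and a T (306,262). Parts tray (160,284), brush (410,227), plate (441,297).

```bash
cat >> h.py <<'E'
def blobs(d,box,zlo,zhi,minpx=15,sat=None):
    m=np.zeros((480,640),np.uint8); x0,y0,x1,y1=box
    z=d["W"][...,2]; m[y0:y1,x0:x1]=((z>zlo)&(z<zhi)&d["ok"])[y0:y1,x0:x1]
    n,l=cv2.connectedComponents(m,connectivity=4); out=[]
    for i in range(1,n):
        P=d["W"][l==i]
        if len(P)<minpx: continue
        r=cv2.minAreaRect(P[:,:2].astype(np.float32))
        vv,uu=np.where(l==i)
        out.append((len(P),P.mean(0).round(1),np.round(r[0],1),np.round(r[1],1),round(r[2],1),np.median(P[:,2]).round(1),(int(uu.mean()),int(vv.mean()))))
    return out
def show(t,b):
    print(t)
    for o in b: print("  n%d mean%s rc%s size%s ang%s z%s px%s"%o)
E
python3 - <<'E'
from h import *
def L(n):
    a=np.load("pics/%s0.npz"%n); return dict(W=a["W"],ok=a["ok"],frame=a["f"])
t=L("top"); s=L("side")
show("fix z50-60",blobs(t,(200,205,345,300),51,60))
show("fix pins",blobs(t,(240,205,345,300),70,95,3))
show("posts",blobs(t,(240,210,345,300),100,118))
show("scrap",blobs(t,(240,210,345,300),58,75,8))
show("catch",blobs(t,(200,205,260,300),1,30))
show("tray walls",blobs(t,(120,230,200,335),20,32))
show("tray all",blobs(t,(120,230,200,335),1.5,32))
show("mat+brush",blobs(t,(380,190,440,260),1.2,90))
show("brush block",blobs(t,(380,190,440,260),25,40))
show("brush grip",blobs(t,(380,190,440,260),65,90))
show("plate",blobs(t,(410,255,470,340),6,20))
show("grip",blobs(t,(410,255,470,340),50,70))
show("S posts",blobs(s,(280,220,380,330),100,118))
show("S scrap",blobs(s,(280,220,380,330),58,75,8))
show("S rails",blobs(s,(270,220,380,330),51,58))
show("S plate",blobs(s,(350,160,430,205),6,20))
show("S grip",blobs(s,(350,160,430,205),50,70))
show("S brush",blobs(s,(280,160,350,220),65,90))
show("S tray",blobs(s,(260,420,420,480),20,32))
E
```

```text
fix z50-60
  n1135 mean[611.4  38.5  56.5] rc[611.7  40.3] size[ 35.7 223.2] ang7.0 z56.6 px(286, 228)
  n1122 mean[477.8  22.6  56.5] rc[478.9  23.1] size[ 37.2 221.6] ang7.0 z56.6 px(293, 281)
fix pins
  n20 mean[611.5  38.3  84. ] rc[611.8  39.2] size[10.2  9.5] ang88.9 z84.0 px(285, 226)
  n79 mean[564.6  68.5  72.2] rc[563.7  69.6] size[27.6 25.1] ang89.1 z71.9 px(273, 246)
  n12 mean[510.1  82.8  83.8] rc[509.5  82.9] size[ 0.6 24.4] ang83.7 z84.2 px(268, 268)
  n16 mean[477.4  21.2  85.6] rc[477.3  21.4] size[7.4 7.6] ang89.6 z85.9 px(293, 281)
posts
  n140 mean[570.2  31.6 110.2] rc[570.6  31.9] size[27.8 27.9] ang22.3 z110.1 px(287, 242)
  n135 mean[529.  -43.5 110.6] rc[529.  -43.7] size[27.7 27.8] ang80.0 z110.6 px(319, 259)
  n142 mean[509.5  96.1 110.3] rc[509.4  96.5] size[27.8 27.6] ang82.1 z110.4 px(261, 269)
scrap
  n8 mean[619.3 -36.9  59. ] rc[618.7 -36.6] size[10.6  5.4] ang43.2 z58.8 px(315, 224)
  n9 mean[615.6  21.8  59.4] rc[615.9  20.7] size[7.2 7.1] ang43.5 z59.2 px(292, 226)
  n8 mean[615.9  52.5  59.1] rc[616.7  52.1] size[7.8 6.8] ang23.5 z58.9 px(280, 22
[... 7278 characters left out ...]
ang7.1 z54.5 px(360, 284)
  n15 mean[557.2  41.9  55.8] rc[558.2  42.3] size[14.3  3.2] ang22.0 z56.2 px(318, 280)
  n36 mean[564.   83.7  54.5] rc[564.5  83.3] size[ 3.4 27.2] ang86.4 z54.3 px(311, 297)
  n36 mean[509.9 110.8  54.7] rc[510.1 110.8] size[ 3.3 27.5] ang83.1 z55.2 px(338, 311)
S plate
  n1366 mean[ 425.7 -341.    11.5] rc[ 426.1 -351.6] size[170.3 107.7] ang4.0 z11.5 px(390, 187)
S grip
  n246 mean[ 427.3 -347.3   57.2] rc[ 426.5 -350.4] size[79.7 28.3] ang2.4 z58.1 px(391, 170)
S brush
  n162 mean[ 599.5 -266.1   74.7] rc[ 600.  -269.9] size[50.9 24.9] ang76.4 z76.0 px(318, 177)
S tray
  n713 mean[487.7 338.3  24.4] rc[477.8 362.3] size[ 78.4 192. ] ang86.7 z24.7 px(336, 447)
```

```bash
python3 - <<'E'
from h import *
a=np.load("pics/top0.npz"); W=a["W"]; f=a["f"].astype(int); z=W[...,2]
m=np.zeros((480,640),bool); m[235:330,125:195]=1
P=W[m&(z>20)&(z<32)]; P=P[(P[:,0]>370)&(P[:,1]>300)&(P[:,1]<440)]
print("tray",cv2.minAreaRect(P[:,:2].astype(np.float32)))
m=np.zeros((480,640),bool); m[190:260,380:440]=1
k=m&(f.max(-1)<40)&(z<8); P=W[k]; print("mat",len(P),cv2.minAreaRect(P[:,:2].astype(np.float32)),np.median(P[:,2]))
b=np.load("pics/side0.npz"); W=b["W"]; f=b["f"].astype(int); z=W[...,2]
m=np.zeros((480,640),bool); m[175:220,275:350]=1
k=m&(f.max(-1)<40)&(z<8); P=W[k]; print("matS",len(P),cv2.minAreaRect(P[:,:2].astype(np.float32)),np.median(P[:,2]))
E
```

```text
tray ((479.5556640625, 374.82171630859375), (102.66024017333984, 190.4739227294922), 84.91486358642578)
mat 830 ((613.9658813476562, -283.141845703125), (88.9957504272461, 128.75982666015625), 75.36823272705078) 3.804824514701024
matS 0 ((0.0, 0.0), (0.0, 0.0), 0.0) nan
  return _methods._mean(a, axis=axis, dtype=dtype,
  ret = ret.dtype.type(ret / rcount)
```

jog_arm(
  motion=[
    [40, -40, 10, 0, 0, 0.136, 60],
    [40, -40, 10, 0, 0, 0.136, 60],
    [40, -40, 0, 0, 0, 0.136, 60],
    [40, -40, 0, 0, 0, 0.136, 60],
    [40, -40, 0, 0, 0, 0.136, 60],
    [40, -40, 0, 0, 0, 0.136, 60],
    [40, -50, 0, 0, 0, 0, 60],
    [40, -50, 0, 0, 0, 0, 60],
    [24, -60, 0, 0, 0, 0, 60],
    [0, -50, 0, 0, 0, 0, 60],
    [0, 0, 0, 0, 0, 0, 60],
  ],
  squeeze=30,
)

```text
time: 1.48
tcp_pos: [567.5, 52.8, 225.0]
ee_rot: [3.142, -0.001, -2.753]
force: [-0.0, 0.9, -0.4]
width: 60.2
grip_force: 0.0
```

jog_arm(
  motion=[
    [2.5, -20.6, -30, 0, 0, 0, 54],
    [0, 0, -30, 0, 0, 0, 54],
    [0, 0, -30, 0, 0, 0, 54],
    [0, 0, -30, 0, 0, 0, 54],
    [0, 0, -30, 0, 0, 0, 54],
    [0, 0, 0, 0, 0, 0, 54],
  ],
)

```text
time: 2.22
tcp_pos: [568.8, 36.0, 73.6]
ee_rot: [3.14, -0.004, -2.749]
force: [0.6, -0.2, 0.6]
width: 54.2
grip_force: 0.0
```

jog_arm(
  motion=[
    [1, -3.8, 0, 0, 0, 0, 54],
    [0, 0, 0, 0, 0, 0, 54],
    [0, 0, 0, 0, 0, 0, 10],
    [0, 0, 0, 0, 0, 0, 10],
    [0, 0, 0, 0, 0, 0, 10],
    [0, 0, 0, 0, 0, 0, 10],
    [0, 0, 0, 0, 0, 0, 10],
  ],
)

```text
time: 3.1
tcp_pos: [571.0, 31.3, 75.6]
ee_rot: [-3.142, 0.0, -2.749]
force: [-0.5, 0.8, 1.3]
width: 28.0
grip_force: 30.0
```

jog_arm(
  motion=[
    [0, 0, 30, 0, 0, 0, 10],
    [0, 0, 40, 0, 0, 0, 10],
    [0, 20, 10, 0, 0, -0.12, 10],
    [-4, 40, 0, 0, 0, -0.12, 10],
    [-4, 40, 0, 0, 0, -0.12, 10],
    [-4, 40, 0, 0, 0, -0.122, 10],
    [-4, 40, 0, 0, 0, 0, 10],
    [-4, 40, 0, 0, 0, 0, 10],
    [-4, 40, 0, 0, 0, 0, 10],
    [-4, 40, 0, 0, 0, 0, 10],
    [-6, 38, 0, 0, 0, 0, 10],
    [0, 0, -30, 0, 0, 0, 10],
    [0, 0, -40, 0, 0, 0, 10],
    [0, 0, 0, 0, 0, 0, 10],
    [0, 0, 0, 0, 0, 0, 10],
  ],
)

```text
time: 4.97
tcp_pos: [537.5, 369.5, 87.0]
ee_rot: [3.141, 0.001, 3.052]
force: [0.2, -0.1, -1.3]
width: 27.7
grip_force: 30.0
```

jog_arm(
  motion=[
    [0, 0, -25, 0, 0, 0, 10],
    [0, 0, -20, 0, 0, 0, 10],
    [0, 0, -5, 0, 0, 0, 10],
    [0, 0, 0, 0, 0, 0, 10],
    [0, 0, 0, 0, 0, 0, 10],
  ],
)

```text
time: 5.6
tcp_pos: [537.4, 369.5, 36.5]
ee_rot: [3.141, 0.001, 3.052]
force: [-0.7, 0.8, -0.2]
width: 28.1
grip_force: 30.0
```

jog_arm(
  motion=[
    [0, 0, -1, 0, 0, 0, 10],
    [0, 0, -1, 0, 0, 0, 10],
    [0, 0, 0, 0, 0, 0, 10],
  ],
)

```text
time: 5.98
tcp_pos: [537.3, 369.4, 34.6]
ee_rot: [3.141, 0.001, 3.052]
force: [-2.6, -1.9, 7.2]
width: 28.0
grip_force: 30.0
```

jog_arm(
  motion=[
    [0, 0, 0, 0, 0, 0, 54],
    [0, 0, 0, 0, 0, 0, 54],
    [0, 0, 0, 0, 0, 0, 54],
    [0, 0, 40, 0, 0, 0, 54],
    [0, 0, 50, 0, 0, 0, 54],
    [0, 0, 25, 0, 0, 0, 54],
    [-4, -40, 0, 0, 0, -0.042, 54],
    [-4, -40, 0, 0, 0, 0, 54],
    [-4, -40, 0, 0, 0, 0, 54],
    [-4, -40, 0, 0, 0, 0, 54],
    [-4, -40, 0, 0, 0, 0, 54],
    [-4, -40, 0, 0, 0, 0, 54],
    [-4.3, -32.6, 0, 0, 0, 0, 54],
    [0, 0, -20, 0, 0, 0, 54],
    [0, 0, 0, 0, 0, 0, 54],
    [0, 0, 0, 0, 0, 0, 54],
  ],
)

```text
time: 7.98
tcp_pos: [508.9, 97.0, 129.0]
ee_rot: [3.141, 0.0, 3.01]
force: [0.2, -0.4, 0.0]
width: 53.6
grip_force: 0.0
```

jog_arm(
  motion=[
    [0, 0, -24, 0, 0, 0, 54],
    [0, 0, -30, 0, 0, 0, 54],
    [0, 0, 0, 0, 0, 0, 54],
    [0, 0, 0, 0, 0, 0, 10],
    [0, 0, 0, 0, 0, 0, 10],
    [0, 0, 0, 0, 0, 0, 10],
    [0, 0, 0, 0, 0, 0, 10],
    [0, 0, 30, 0, 0, 0, 10],
    [0, 0, 50, 0, 0, 0, 10],
    [-4, 40, 0, 0, 0, 0.042, 10],
    [-4, 40, 0, 0, 0, 0, 10],
    [-4, 40, 0, 0, 0, 0, 10],
    [-4, 40, 0, 0, 0, 0, 10],
    [-4, 40, 0, 0, 0, 0, 10],
    [-5, 40, 0, 0, 0, 0, 10],
    [-5, 37.6, 0, 0, 0, 0, 10],
    [0, 0, 0, 0, 0, 0, 10],
    [0, 0, -30, 0, 0, 0, 10],
    [0, 0, -40, 0, 0, 0, 10],
    [0, 0, 0, 0, 0, 0, 10],
  ],
)

```text
time: 10.48
tcp_pos: [477.6, 372.7, 82.0]
ee_rot: [-3.138, -0.004, 3.051]
force: [0.1, -0.8, -0.6]
width: 27.9
grip_force: 30.0
```

jog_arm(
  motion=[
    [0, 0, -30, 0, 0, 0, 10],
    [0, 0, -15, 0, 0, 0, 10],
    [0, 0, -4, 0, 0, 0, 10],
    [0, 0, 0, 0, 0, 0, 10],
    [0, 0, 0, 0, 0, 0, 10],
  ],
)

```text
time: 11.1
tcp_pos: [479.1, 374.6, 36.5]
ee_rot: [3.141, 0.001, 3.052]
force: [0.9, 0.0, -0.8]
width: 27.9
grip_force: 30.0
```

jog_arm(
  motion=[
    [0, 0, -1, 0, 0, 0, 10],
    [0, 0, -1, 0, 0, 0, 10],
    [0, 0, 0, 0, 0, 0, 54],
    [0, 0, 0, 0, 0, 0, 54],
    [0, 0, 0, 0, 0, 0, 54],
    [0, 0, 40, 0, 0, 0, 54],
    [0, 0, 50, 0, 0, 0, 54],
    [0, 0, 25, 0, 0, 0, 54],
    [5, -40, 0, 0, 0, -0.086, 54],
    [5, -40, 0, 0, 0, 0, 54],
    [5, -40, 0, 0, 0, 0, 54],
    [5, -40, 0, 0, 0, 0, 54],
    [5, -40, 0, 0, 0, 0, 54],
    [5, -40, 0, 0, 0, 0, 54],
    [5, -40, 0, 0, 0, 0, 54],
    [5, -40, 0, 0, 0, 0, 54],
    [5, -50, 0, 0, 0, 0, 54],
    [4.4, -48, 0, 0, 0, 0, 54],
    [0, 0, -20, 0, 0, 0, 54],
    [0, 0, 0, 0, 0, 0, 54],
  ],
)

```text
time: 13.6
tcp_pos: [527.4, -43.9, 127.4]
ee_rot: [-3.142, -0.002, 2.965]
force: [0.1, -0.0, 0.9]
width: 53.9
grip_force: 0.0
```

jog_arm(
  motion=[
    [0, 0, 0, 0, 0, 0, 54],
  ],
)

```text
time: 13.72
tcp_pos: [528.3, -43.3, 129.1]
ee_rot: [3.142, 0.0, 2.966]
force: [-0.1, -0.4, 0.3]
width: 53.9
grip_force: 0.0
```

```bash
python3 - <<'E'
from h import *
d=grab("side"); save(d,"s1.png",(220,200,540,480),2)
show("posts in tray",blobs(d,(260,380,500,480),45,75)); print(ctrl.observe()["tcp_pos"])
E
```

```text
posts in tray
  n576 mean[535.3 373.6  64.3] rc[535.9 370.8] size[29.2 28.2] ang85.6 z66.9 px(299, 455)
  n562 mean[478.7 378.4  65. ] rc[478.5 375.6] size[28.9 28. ] ang84.5 z67.0 px(339, 465)
[528.3875963  -43.22394384 129.20585609]
```

View pics/s1.png

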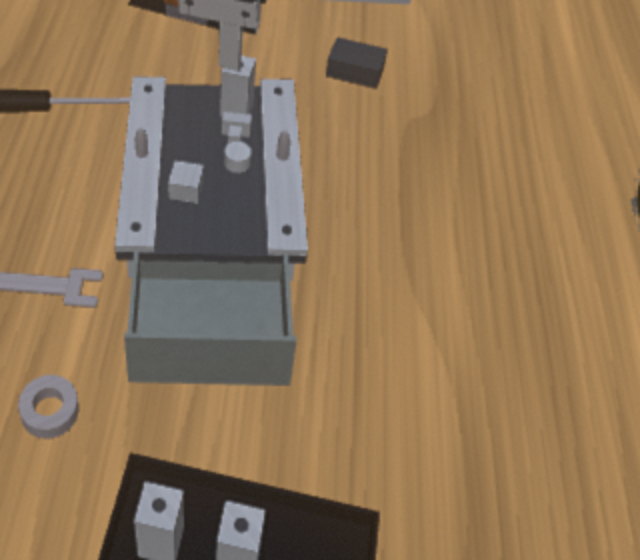

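Two posts stand upright in the tray (crop px 158,520 and 240,530). The stub, disc and T are still in the channel, and the gripper is over the third post.

jog_arm(
  motion=[
    [0, 0, -24, 0, 0, 0, 54],
    [0, 0, -30, 0, 0, 0, 54],
    [0, 0, 0, 0, 0, 0, 54],
    [0, 0, 0, 0, 0, 0, 10],
    [0, 0, 0, 0, 0, 0, 10],
    [0, 0, 0, 0, 0, 0, 10],
    [0, 0, 0, 0, 0, 0, 10],
    [0, 0, 30, 0, 0, 0, 10],
    [0, 0, 50, 0, 0, 0, 10],
    [-10, 40, 0, 0, 0, 0.086, 10],
    [-10, 40, 0, 0, 0, 0, 10],
    [-10, 40, 0, 0, 0, 0, 10],
    [-10, 40, 0, 0, 0, 0, 10],
    [-10, 40, 0, 0, 0, 0, 10],
    [-10, 40, 0, 0, 0, 0, 10],
    [-10, 40, 0, 0, 0, 0, 10],
    [-10, 40, 0, 0, 0, 0, 10],
    [-10, 40, 0, 0, 0, 0, 10],
    [-10, 40, 0, 0, 0, 0, 10],
    [-7, 23, 0, 0, 0, 0, 10],
  ],
)

```text
time: 16.27
tcp_pos: [420.3, 380.9, 154.3]
ee_rot: [-3.141, -0.0, 3.053]
force: [-0.5, -0.1, -1.6]
width: 27.6
grip_force: 30.0
```

jog_arm(
  motion=[
    [0, 0, 0, 0, 0, 0, 10],
    [0, 0, -40, 0, 0, 0, 10],
    [0, 0, -40, 0, 0, 0, 10],
    [0, 0, -30, 0, 0, 0, 10],
    [0, 0, -8, 0, 0, 0, 10],
    [0, 0, 0, 0, 0, 0, 10],
    [0, 0, 0, 0, 0, 0, 10],
  ],
)

```text
time: 17.15
tcp_pos: [421.7, 379.6, 37.9]
ee_rot: [3.14, 0.002, 3.052]
force: [-0.7, -0.5, -2.1]
width: 27.9
grip_force: 30.0
```

jog_arm(
  motion=[
    [0, 0, -1.3, 0, 0, 0, 10],
    [0, 0, -1, 0, 0, 0, 10],
    [0, 0, -1, 0, 0, 0, 10],
    [0, 0, 0, 0, 0, 0, 10],
    [0, 0, 0, 0, 0, 0, 60],
    [0, 0, 0, 0, 0, 0, 60],
    [0, 0, 0, 0, 0, 0, 60],
    [0, 0, 40, 0, 0, 0, 60],
    [0, 0, 50, 0, 0, 0, 60],
    [0, 0, 50, 0, 0, 0, 60],
    [0, 0, 30, 0, 0, 0, 60],
    [0, -40, 20, 0, 0, -0.15, 60],
    [0, -40, 0, 0, 0, -0.15, 60],
    [0, -40, 0, 0, 0, -0.15, 60],
    [0, -40, 0, 0, 0, -0.15, 60],
    [0, -40, 0, 0, 0, -0.15, 60],
    [0, -40, 0, 0, 0, -0.15, 60],
    [0, -40, 0, 0, 0, -0.15, 60],
    [0, -40, 0, 0, 0, -0.15, 60],
    [0, 0, 0, 0, 0, 0, 60],
  ],
)

```text
time: 19.65
tcp_pos: [421.1, 57.6, 223.3]
ee_rot: [3.141, 0.0, 1.847]
force: [-0.6, 0.4, 0.2]
width: 60.1
grip_force: 0.0
```

```bash
python3 - <<'E'
from h import *
d=grab("top"); save(d,"t2.png",(120,180,500,360),2)
s=grab("side")
show("posts in tray",blobs(d,(120,230,200,335),45,75))
show("brush grip",blobs(d,(360,160,470,260),65,90)); show("S",blobs(s,(270,140,350,220),65,90))
show("block",blobs(d,(360,160,470,260),25,40))
show("scrap",blobs(d,(240,210,345,300),61,75,30))
show("scrapS",blobs(s,(280,220,380,330),58,75,30))
o=ctrl.observe(); print(o["tcp_pos"],o["ee_rot"],o["joint_pos"])
E
```

```text
posts in tray
  n160 mean[537.  366.9  66.6] rc[537.3 369.7] size[29.5 27.9] ang83.4 z68.5 px(154, 261)
  n168 mean[479.7 371.6  66.4] rc[479.2 374.7] size[30.2 27.7] ang87.2 z68.6 px(153, 284)
  n176 mean[422.3 377.1  66. ] rc[421.9 379.4] size[28.4 28.2] ang83.6 z68.7 px(151, 307)
brush grip
  n30 mean[ 749.  -418.8   75.1] rc[ 748.2 -418.6] size[25.7  7.6] ang4.2 z75.2 px(468, 167)
  n213 mean[ 601.2 -271.7   77.6] rc[ 601.7 -272.9] size[50.9 26.3] ang78.2 z78.4 px(411, 227)
  n22 mean[ 582.3 -412.7   73.3] rc[ 582.5 -413.1] size[24.4  4.5] ang1.9 z72.6 px(468, 234)
S
  n35 mean[ 742.6 -421.1   70.1] rc[ 741.9 -422.1] size[26.1  8.5] ang31.4 z70.2 px(274, 141)
  n161 mean[ 579.7 -418.1   77.5] rc[ 581.9 -422.5] size[26.9 46.5] ang89.6 z78.1 px(334, 144)
  n164 mean[ 599.4 -266.1   74.5] rc[ 600.9 -268.6] size[46.7 24.6] ang74.1 z75.8 px(319, 178)
block
  n57 mean[ 732.9 -426.6   32.2] rc[ 733.9 -428. ] size[54.   9.9] ang24.0 z31.5 px(465, 176)
  n548 mean[ 600.2 -270.    35.4] rc[ 602.  -273.1] size[90.5 58.3] ang77.1 z35.6 px(407, 229)
  n31 mean[ 576.6 -415.5   31.7] rc[ 576.2 
[... 266 characters left out ...]
rc[520.5  28.9] size[24.9 22.6] ang0.4 z64.4 px(290, 264)
scrapS
  n92 mean[525.  -11.9  63.5] rc[525.1 -13.2] size[27.9 15.3] ang1.1 z64.2 px(337, 259)
  n38 mean[610.   42.7  66.1] rc[610.1  42.4] size[10.3  5.5] ang16.8 z66.4 px(290, 273)
  n121 mean[519.1  30.6  61.9] rc[519.4  29. ] size[25.8 23.9] ang69.3 z62.1 px(338, 276)
  n35 mean[476.1  26.5  66.6] rc[476.6  26.1] size[ 6.9 11.4] ang88.9 z66.2 px(361, 275)
  n231 mean[562.7  73.5  67.1] rc[563.1  70.8] size[31.5 28.1] ang86.8 z68.0 px(312, 288)
[421.10541124  59.38570517 223.19869162] [ 3.14141688e+00 -1.19362671e-04  1.85249669e+00] [ 5.38307371e-02  1.45851316e-03  1.82222988e+00  1.61116020e-04
  1.31775999e+00 -2.27909941e-01]
```

View pics/t2.png

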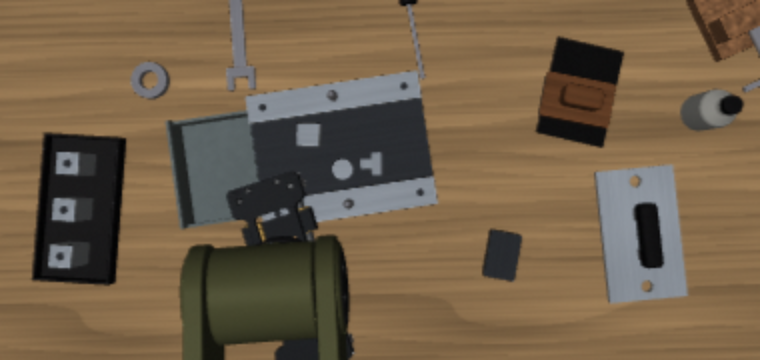

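Three posts stand in the tray (crop 68,163; 64,210; 60,256). Scrap is the stub (308,135), disc (342,168) and T (372,162), and the brush (583,95) is undisturbed. Going for the brush.

jog_arm(
  motion=[
    [18, -33, 0, 0, 0, -0.126, 60],
    [18, -33, 0, 0, 0, -0.126, 60],
    [18, -33, 0, 0, 0, -0.126, 60],
    [18, -33, 0, 0, 0, -0.125, 60],
    [18, -33, 0, 0, 0, 0, 60],
    [18, -33, 0, 0, 0, 0, 60],
    [18, -33, 0, 0, 0, 0, 60],
    [18, -33, 0, 0, 0, 0, 60],
    [18, -33, 0, 0, 0, 0, 60],
    [17.7, -33.7, 0, 0, 0, 0, 60],
    [0, 0, -40, 0, 0, 0, 60],
    [0, 0, -40, 0, 0, 0, 60],
    [0, 0, -23, 0, 0, 0, 60],
    [0, 0, 0, 0, 0, 0, 60],
    [0, 0, 0, 0, 0, 0, 60],
  ],
)

```text
time: 21.62
tcp_pos: [601.6, -270.9, 121.4]
ee_rot: [3.14, 0.0, 1.35]
force: [0.2, -0.6, 0.6]
width: 60.3
grip_force: 0.0
```

jog_arm(
  motion=[
    [0, 0, -30, 0, 0, 0, 60],
    [0, 0, -30, 0, 0, 0, 60],
    [0, 0, -21, 0, 0, 0, 60],
    [0, 0, 0, 0, 0, 0, 60],
    [0, 0, 0, 0, 0, 0, 10],
    [0, 0, 0, 0, 0, 0, 10],
    [0, 0, 0, 0, 0, 0, 10],
    [0, 0, 0, 0, 0, 0, 10],
    [0, 0, 0, 0, 0, 0, 10],
  ],
  squeeze=50,
)

```text
time: 22.75
tcp_pos: [601.0, -271.5, 39.6]
ee_rot: [3.141, 0.0, 1.349]
force: [0.2, -0.5, 3.4]
width: 25.9
grip_force: 50.0
```

jog_arm(
  motion=[
    [0, 0, 30, 0, 0, 0, 10],
    [0, 0, 40, 0, 0, 0, 10],
    [0, 0, 40, 0, 0, 0, 10],
    [-5, 23.5, 0, 0, 0, -0.136, 10],
    [-5, 23.5, 0, 0, 0, -0.136, 10],
    [-5, 23.5, 0, 0, 0, -0.136, 10],
    [-5, 23.5, 0, 0, 0, -0.136, 10],
    [-5, 23.5, 0, 0, 0, -0.136, 10],
    [-5, 23.5, 0, 0, 0, -0.136, 10],
    [-5, 23.5, 0, 0, 0, -0.136, 10],
    [-5, 23.5, 0, 0, 0, -0.136, 10],
    [-5, 23.5, 0, 0, 0, -0.137, 10],
    [0, 0, -20, 0, 0, 0, 10],
    [0, 0, 0, 0, 0, 0, 10],
    [0, 0, 0, 0, 0, 0, 10],
  ],
)

```text
time: 24.62
tcp_pos: [555.9, -60.1, 129.6]
ee_rot: [3.142, -0.0, 0.124]
force: [-0.5, 0.4, -2.0]
width: 26.1
grip_force: 50.0
```

```bash
python3 - <<'E'
from h import *
d=grab("top"); s=grab("side"); save(s,"s2.png",(250,160,410,330),3)
o=ctrl.observe(); print(o["tcp_pos"],o["ee_rot"],o["joint_pos"])
z0=o["tcp_pos"][2]-6
show("blk",blobs(d,(290,180,400,330),z0-11,z0+3,60)); show("blkS",blobs(s,(260,170,420,330),z0-11,z0+3,60))
E
```

```text
[556.05285571 -60.22177226 129.78009741] [ 3.14133349e+00 -7.86748097e-04  1.23527145e-01] [-1.73358409e-01  3.92086705e-01  1.58087601e+00 -1.92086377e-05
  1.16780180e+00  1.27391840e+00]
blk
  n70 mean[516.  -56.3 124.3] rc[515.1 -53.9] size[37.7 14.2] ang88.4 z124.2 px(325, 264)
blkS
  n716 mean[551.2 -47.1 122.3] rc[552.8 -56.9] size[89.2 59.8] ang5.7 z123.1 px(327, 224)
```

View pics/s2.png

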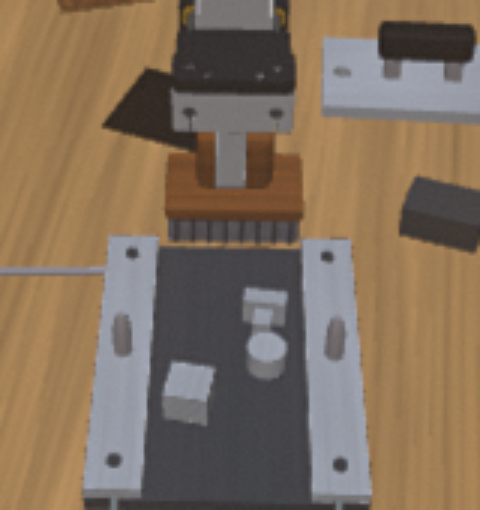

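The brush is held above the channel's near end (crop 235,185), about 2 mm off centre in x. The T, disc and stub are ahead of it.

jog_arm(
  motion=[
    [1, 0, -20, 0, 0, 0, 10],
    [0, 0, -16, 0, 0, 0, 10],
    [0, 0, -4, 0, 0, 0, 10],
    [0, 0, -3, 0, 0, 0, 10],
    [0, 0, 0, 0, 0, 0, 10],
    [0, 0, -1, 0, 0, 0, 10],
    [0, 0, -1, 0, 0, 0, 10],
    [0, 0, 0, 0, 0, 0, 10],
  ],
)

```text
time: 25.72
tcp_pos: [556.8, -59.9, 84.2]
ee_rot: [3.142, -0.0, 0.124]
force: [-0.5, -0.6, -1.9]
width: 25.9
grip_force: 50.0
```

jog_arm(
  motion=[
    [-0.6, 5, -0.7, 0, 0, 0, 10],
    [-1, 8, 0, 0, 0, 0, 10],
    [-1.24, 9.92, 0, 0, 0, 0, 10],
    [-1.24, 9.92, 0, 0, 0, 0, 10],
    [-1.24, 9.92, 0, 0, 0, 0, 10],
    [-1.24, 9.92, 0, 0, 0, 0, 10],
    [-1.24, 9.92, 0, 0, 0, 0, 10],
    [-1.24, 9.92, 0, 0, 0, 0, 10],
    [-1.24, 9.92, 0, 0, 0, 0, 10],
    [-1.24, 9.92, 0, 0, 0, 0, 10],
    [0, 0, 0, 0, 0, 0, 10],
  ],
)

```text
time: 27.1
tcp_pos: [545.2, 33.2, 83.4]
ee_rot: [-3.141, 0.0, 0.125]
force: [-0.0, -0.4, -2.2]
width: 25.7
grip_force: 50.0
```

jog_arm(
  motion=[
    [-1.24, 9.92, 0, 0, 0, 0, 10],
    [-1.24, 9.92, 0, 0, 0, 0, 10],
    [-1.24, 9.92, 0, 0, 0, 0, 10],
    [-1.24, 9.92, 0, 0, 0, 0, 10],
    [-1.24, 9.92, 0, 0, 0, 0, 10],
    [-1.24, 9.92, 0, 0, 0, 0, 10],
    [-1.24, 9.92, 0, 0, 0, 0, 10],
    [-1.24, 9.92, 0, 0, 0, 0, 10],
    [-1.24, 9.92, 0, 0, 0, 0, 10],
    [-1.24, 9.92, 0, 0, 0, 0, 10],
    [-1.24, 9.92, 0, 0, 0, 0, 10],
    [-1.24, 9.92, 0, 0, 0, 0, 10],
    [0, 0, 0, 0, 0, 0, 10],
    [0, 0, 0, 0, 0, 0, 10],
  ],
)

```text
time: 28.85
tcp_pos: [530.4, 151.4, 83.4]
ee_rot: [3.142, 0.0, 0.124]
force: [-0.5, -0.5, -1.3]
width: 25.7
grip_force: 50.0
```

```bash
python3 - <<'E'
from h import *
s=grab("side"); save(s,"s3.png",(250,200,410,400),3)
E
```

```text
(no output)
```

View pics/s3.png

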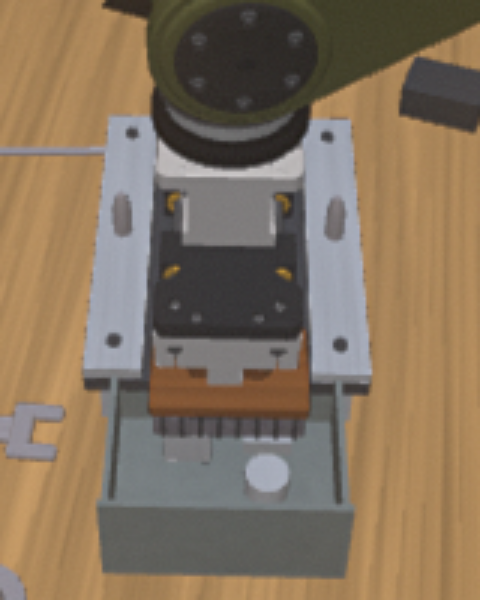

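All three pieces lie in the catch tray (crop 187,445; 267,475; 270,435) and the channel in front is clear. Returning the brush.

jog_arm(
  motion=[
    [0, 0, 40, 0, 0, 0, 10],
    [0, 0, 35, 0, 0, 0, 10],
    [8, -42, 0, 0, 0, -0.13, 10],
    [8, -42, 0, 0, 0, -0.13, 10],
    [8, -42, 0, 0, 0, -0.119, 10],
    [8, -42, 0, 0, 0, 0, 10],
    [8, -42, 0, 0, 0, 0, 10],
    [8, -42, 0, 0, 0, 0, 10],
    [8, -42, 0, 0, 0, 0, 10],
    [8, -42, 0, 0, 0, 0, 10],
    [8, -42, 0, 0, 0, 0, 10],
    [10.8, -55.4, 0, 0, 0, 0, 10],
    [0, 0, -30, 0, 0, 0, 10],
    [0, 0, -35, 0, 0, 0, 10],
    [0, 0, 0, 0, 0, 0, 10],
    [0, 0, 0, 0, 0, 0, 10],
  ],
)

```text
time: 30.9
tcp_pos: [613.7, -282.3, 95.1]
ee_rot: [3.141, -0.002, -0.255]
force: [0.8, -0.5, -2.5]
width: 25.7
grip_force: 50.0
```

```bash
python3 - <<'E'
from h import *
s=grab("side"); d=grab("top"); save(d,"t3.png",(180,190,500,340),2)
o=ctrl.observe(); print(o["tcp_pos"],o["ee_rot"],o["joint_pos"])
z0=o["tcp_pos"][2]-6
show("blkS",blobs(s,(260,130,420,250),z0-11,z0+3,60))
show("scrap in channel",blobs(d,(240,225,345,285),52,75,20)); show("catch",blobs(d,(200,230,250,300),20,36,15))
E
```

```text
[ 613.85171173 -282.23520903   95.47244045] [ 3.14095593e+00 -2.65240523e-03 -2.55129015e-01] [-4.85147488e-01  6.74720306e-01  1.23252575e+00 -1.61385238e-05
  1.23161888e+00  1.34078405e+00]
blkS
  n84 mean[ 754.2 -440.8   79.8] rc[ 753.  -442.5] size[28.9 52.9] ang22.2 z79.6 px(271, 134)
  n106 mean[ 579.5 -421.1   85.5] rc[ 579.6 -424.3] size[42.4 27.6] ang9.0 z85.6 px(335, 141)
  n457 mean[ 607.9 -266.5   87.4] rc[ 610.7 -278.3] size[58.8 91.5] ang76.8 z88.4 px(315, 173)
scrap in channel
  n852 mean[605.4  58.9  56.8] rc[611.5  40. ] size[ 35.3 222.7] ang6.9 z56.7 px(277, 230)
  n859 mean[484.    1.5  56.8] rc[477.9  22. ] size[ 34.9 219.9] ang7.1 z56.7 px(302, 278)
catch
  n87 mean[523.5 234.9  27.6] rc[521.  229.9] size[127.2  11.8] ang7.3 z27.8 px(211, 265)
  n33 mean[550.  151.8  31.3] rc[551.9 154. ] size[27.5 11.8] ang5.9 z34.1 px(243, 254)
  n19 mean[556.  166.8  34.2] rc[554.  165.8] size[19.3 11.8] ang65.1 z34.5 px(237, 251)
  n157 mean[502.7 171.1  29.3] rc[503.1 172.5] size[26.5 47.8] ang3.6 z28.7 px(236, 272)
```

View pics/t3.png

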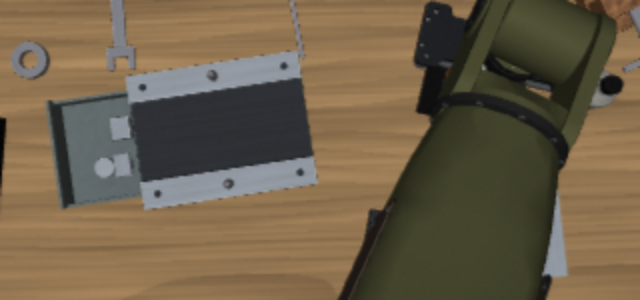

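The channel is empty and all three pieces are in the catch tray (crop 122,128; 104,167; 122,165). Lowering the brush onto the mat.

jog_arm(
  motion=[
    [0.5, -0.5, -25, 0, 0, 0, 10],
    [0, 0, -20, 0, 0, 0, 10],
    [0, 0, -7, 0, 0, 0, 10],
    [0, 0, 0, 0, 0, 0, 10],
    [0, 0, -1, 0, 0, 0, 10],
    [0, 0, -1, 0, 0, 0, 10],
    [0, 0, 0, 0, 0, 0, 10],
  ],
)

```text
time: 31.88
tcp_pos: [613.7, -282.4, 39.7]
ee_rot: [3.142, -0.0, -0.255]
force: [0.5, -0.7, -2.3]
width: 26.0
grip_force: 50.0
```

jog_arm(
  motion=[
    [0, 0, -0.6, 0, 0, 0, 10],
    [0, 0, 0, 0, 0, 0, 10],
  ],
)

```text
time: 32.12
tcp_pos: [613.8, -282.4, 39.6]
ee_rot: [3.141, -0.001, -0.255]
force: [-4.2, 2.2, 5.2]
width: 26.2
grip_force: 50.0
```

jog_arm(
  motion=[
    [0, 0, 0, 0, 0, 0, 60],
    [0, 0, 0, 0, 0, 0, 60],
    [0, 0, 0, 0, 0, 0, 60],
    [0, 0, 30, 0, 0, 0, 60],
    [0, 0, 40, 0, 0, 0, 60],
    [0, 0, 50, 0, 0, 0, 60],
    [0, 0, 40, 0, 0, 0, 60],
    [-20, 40, 0, 0, 0, 0.11, 60],
    [-20, 40, 0, 0, 0, 0.11, 60],
    [-20, 40, 0, 0, 0, 0.105, 60],
    [-20, 40, 0, 0, 0, 0, 60],
    [-20, 40, 0, 0, 0, 0, 60],
    [0, 0, 0, 0, 0, 0, 60],
    [0, 0, 0, 0, 0, 0, 60],
  ],
)

```text
time: 33.88
tcp_pos: [514.0, -82.7, 199.1]
ee_rot: [3.141, -0.001, 0.07]
force: [0.0, 0.1, -0.1]
width: 60.4
grip_force: 0.0
```

```bash
cat > plate.py <<'E'
from h import *
def fitplate(d,box,zt):
    x0,y0,x1,y1=box; m=np.zeros((480,640),bool); m[y0:y1,x0:x1]=1
    P=d["W"][m&d["ok"]&(abs(d["W"][...,2]-zt)<4)]
    return cv2.minAreaRect(P[:,:2].astype(np.float32)),np.median(P[:,2])
E
python3 - <<'E'
from plate import *
s=grab("side"); d=grab("top"); save(d,"t4.png",(340,170,500,350),3)
o=ctrl.observe(); print(o["tcp_pos"],o["ee_rot"])
show("T brush",blobs(d,(370,180,450,270),25,40,60)); show("S brush",blobs(s,(270,140,350,220),65,90,60))
show("T grip",blobs(d,(390,240,490,345),50,70,60)); show("S grip",blobs(s,(350,160,440,205),50,70,60))
print(fitplate(d,(400,250,480,345),13.6)); print(fitplate(s,(350,160,440,210),11.5))
f=d["frame"].astype(int); z=d["W"][...,2]; m=np.zeros((480,640),bool); m[190:260,380:440]=1
P=d["W"][m&(f.max(-1)<40)&(z<8)]; print("mat",cv2.minAreaRect(P[:,:2].astype(np.float32)))
E
```

```text
[513.97031138 -83.16610117 198.67814527] [3.14158472e+00 1.34630898e-04 6.89543333e-02]
T brush
  n541 mean[ 610.1 -277.1   35.4] rc[ 611.8 -280.5] size[58.2 90.6] ang75.3 z35.5 px(409, 225)
S brush
  n185 mean[ 609.5 -273.8   74. ] rc[ 610.3 -276.8] size[27.7 48.1] ang73.2 z75.3 px(315, 175)
T grip
  n330 mean[ 427.4 -350.7   60.6] rc[ 427.3 -352. ] size[78.7 25.2] ang5.6 z61.0 px(444, 297)
S grip
  n248 mean[ 426.8 -347.2   57.1] rc[ 426.5 -351. ] size[80.2 27.9] ang0.5 z58.2 px(391, 171)
(((424.9781799316406, -352.8908996582031), (127.62284851074219, 236.82032775878906), 83.08002471923828), np.float64(13.798084905568464))
(((426.2987060546875, -351.4447021484375), (170.19052124023438, 106.06102752685547), 4.2435383796691895), np.float64(11.456595108880531))
mat ((614.1566772460938, -282.93463134765625), (87.95541381835938, 128.81500244140625), 75.42816162109375)
```

View pics/t4.png

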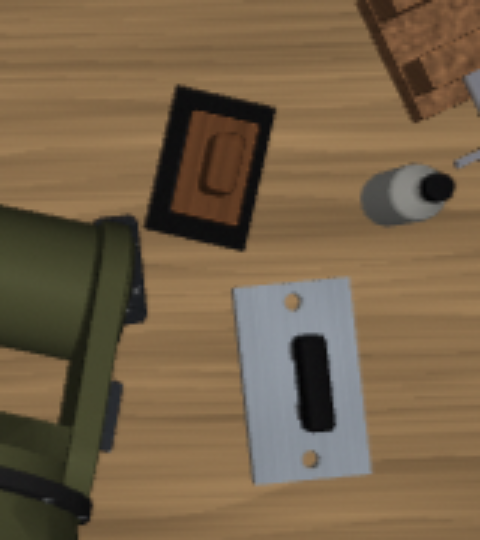

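Brush stands on its mat, centred within 3 mm (crop 218,165). The plate is undisturbed (crop 302,380), so I grip it next.

jog_arm(
  motion=[
    [-12, -38, 0, 0, 0, 0.006, 60],
    [-12, -38, 0, 0, 0, 0, 60],
    [-12, -38, 0, 0, 0, 0, 60],
    [-12, -38, 0, 0, 0, 0, 60],
    [-12, -38, 0, 0, 0, 0, 60],
    [-12, -38, 0, 0, 0, 0, 60],
    [-15, -40, 0, 0, 0, 0, 60],
    [0, 0, -40, 0, 0, 0, 60],
    [0, 0, -40, 0, 0, 0, 60],
    [0, 0, 0, 0, 0, 0, 60],
    [0, 0, 0, 0, 0, 0, 60],
  ],
)

```text
time: 35.35
tcp_pos: [427.1, -351.2, 120.3]
ee_rot: [3.14, -0.001, 0.075]
force: [-0.5, -1.0, 0.1]
width: 60.0
grip_force: 0.0
```

jog_arm(
  motion=[
    [0, 0, -35, 0, 0, 0, 60],
    [0, 0, -35, 0, 0, 0, 60],
    [0, 0, -22.3, 0, 0, 0, 60],
    [0, 0, 0, 0, 0, 0, 60],
    [0, 0, 0, 0, 0, 0, 10],
    [0, 0, 0, 0, 0, 0, 10],
    [0, 0, 0, 0, 0, 0, 10],
    [0, 0, 0, 0, 0, 0, 10],
    [0, 0, 0, 0, 0, 0, 10],
    [0, 0, 0, 0, 0, 0, 10],
  ],
  squeeze=60,
)

```text
time: 36.6
tcp_pos: [427.0, -351.0, 27.2]
ee_rot: [3.14, -0.001, 0.076]
force: [-1.3, -3.5, 5.5]
width: 23.5
grip_force: 60.0
```

jog_arm(
  motion=[
    [0, 0, 20, 0, 0, 0, 10],
    [0, 0, 35, 0, 0, 0, 10],
    [0, 0, 40, 0, 0, 0, 10],
    [0, 0, 20, 0, 0, 0, 10],
    [9, 30, 0, 0, 0, 0.024, 10],
    [12, 38, 0, 0, 0, 0.024, 10],
    [12, 38, 0, 0, 0, 0, 10],
    [12, 38, 0, 0, 0, 0, 10],
    [12, 38, 0, 0, 0, 0, 10],
    [12, 38, 0, 0, 0, 0, 10],
    [12, 38, 0, 0, 0, 0, 10],
    [12, 38, 0, 0, 0, 0, 10],
    [12, 38, 0, 0, 0, 0, 10],
    [8, 30, 0, 0, 0, 0, 10],
    [4.7, 18.3, 0, 0, 0, 0, 10],
    [0, 0, -10, 0, 0, 0, 10],
    [0, 0, 0, 0, 0, 0, 10],
    [0, 0, 0, 0, 0, 0, 10],
  ],
)

```text
time: 38.85
tcp_pos: [544.2, 31.0, 131.5]
ee_rot: [3.142, 0.0, 0.123]
force: [0.3, 0.4, -5.2]
width: 23.6
grip_force: 60.0
```

```bash
cat > look.py <<'E'
from plate import *
s=grab("side"); o=ctrl.observe(); print(o["tcp_pos"],o["ee_rot"],o["force"])
zt=o["tcp_pos"][2]-27+12
x0,y0,x1,y1=250,170,410,340
m=np.zeros((480,640),np.uint8); m[y0:y1,x0:x1]=(abs(s["W"][...,2]-zt+.5)<3)[y0:y1,x0:x1]
n,l,st,_=cv2.connectedComponentsWithStats(m); i=1+np.argmax(st[1:,4]); P=s["W"][l==i]
r=cv2.minAreaRect(P[:,:2].astype(np.float32)); print("plateS",r,np.median(P[:,2]),"want centre 543.8,31.5 @7.1")
c,sn=np.cos(.124),np.sin(.124); e=np.array([543.8,31.5])-r[0]; print("err fixture axes",e[0]*c+e[1]*sn,-e[0]*sn+e[1]*c)
A=np.linalg.lstsq(np.c_[P[:,:2],np.ones(len(P))],P[:,2],rcond=None)[0]; print("tilt",A[:2])
import sys
save(s,sys.argv[1],(250,180,410,330),4)
E
python3 look.py s4.png
```

```text
[544.32583372  31.14903087 131.65250322] [ 3.14153962e+00 -1.34231478e-05  1.22768773e-01] [ 0.02463466 -0.34908812 -5.31062991]
plateS ((543.2340698242188, 33.009498596191406), (169.96759033203125, 102.92381286621094), 6.971060276031494) 115.77107984905892 want centre 543.8,31.5 @7.1
err fixture axes 0.37488635645836665 -1.5679040772652328
tilt [-0.00054162 -0.00088549]
```

View pics/s4.png

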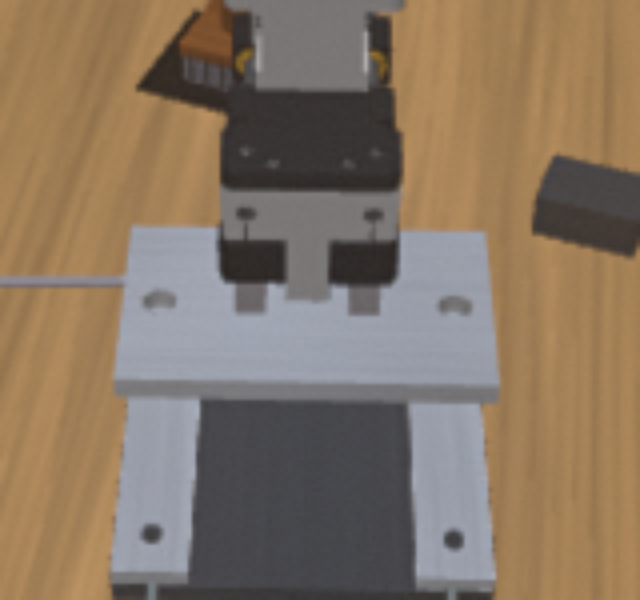

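Plate held level over the pins (crop 308,320), holes at crop 158,300 and 455,305. It is about 1 mm off the best estimate; lowering with force checks.

jog_arm(
  motion=[
    [0.3, -0.7, -10, 0, 0, 0, 10],
    [0, 0, -6, 0, 0, 0, 10],
    [0, 0, -4, 0, 0, 0, 10],
    [0, 0, -2, 0, 0, 0, 10],
    [0, 0, -2, 0, 0, 0, 10],
    [0, 0, -2, 0, 0, 0, 10],
    [0, 0, 0, 0, 0, 0, 10],
  ],
)

```text
time: 39.78
tcp_pos: [544.6, 31.2, 105.5]
ee_rot: [-3.142, 0.0, 0.124]
force: [-1.0, -0.2, -4.2]
width: 23.6
grip_force: 60.0
```

jog_arm(
  motion=[
    [0, 0, -2, 0, 0, 0, 10],
    [0, 0, -2, 0, 0, 0, 10],
    [0, 0, -2, 0, 0, 0, 10],
    [0, 0, 0, 0, 0, 0, 10],
  ],
)

```text
time: 40.28
tcp_pos: [544.6, 31.0, 99.3]
ee_rot: [3.141, 0.0, 0.124]
force: [0.7, -2.0, -6.0]
width: 23.6
grip_force: 60.0
```

jog_arm(
  motion=[
    [0, -0.2, -3, 0, 0, 0, 10],
    [0, 0, -3, 0, 0, 0, 10],
    [0, 0, -3, 0, 0, 0, 10],
    [0, 0, -3, 0, 0, 0, 10],
    [0, 0, 0, 0, 0, 0, 10],
  ],
)

```text
time: 40.9
tcp_pos: [544.5, 31.0, 87.2]
ee_rot: [-3.142, 0.001, 0.124]
force: [-0.5, -1.7, -6.5]
width: 23.4
grip_force: 60.0
```

jog_arm(
  motion=[
    [0, -0.2, -2, 0, 0, 0, 10],
    [0, 0, -1.5, 0, 0, 0, 10],
    [0, 0, -1, 0, 0, 0, 10],
    [0, 0, 0, 0, 0, 0, 10],
  ],
)

```text
time: 41.4
tcp_pos: [544.6, 30.9, 82.9]
ee_rot: [-3.141, 0.0, 0.124]
force: [-0.1, 0.2, -5.4]
width: 23.7
grip_force: 60.0
```

jog_arm(
  motion=[
    [0, 0, -0.7, 0, 0, 0, 10],
    [0, 0, -0.5, 0, 0, 0, 10],
    [0, 0, 0, 0, 0, 0, 10],
  ],
)

```text
time: 41.78
tcp_pos: [544.7, 30.9, 82.2]
ee_rot: [-3.142, -0.0, 0.124]
force: [-3.9, 1.3, 0.5]
width: 23.3
grip_force: 60.0
```

jog_arm(
  motion=[
    [0, 0, -0.5, 0, 0, 0, 10],
    [0, 0, 0, 0, 0, 0, 10],
  ],
)

```text
time: 42.02
tcp_pos: [544.8, 30.9, 82.2]
ee_rot: [-3.142, -0.0, 0.124]
force: [-7.6, 0.9, 7.8]
width: 23.5
grip_force: 60.0
```

```bash
python3 look.py s5.png
```

```text
[544.76903391  30.89304918  82.17343592] [-3.14157289e+00 -5.42182693e-04  1.23875922e-01] [-7.18342096  0.94362641  7.29065224]
plateS ((543.7485961914062, 32.493797302246094), (170.26109313964844, 103.25708770751953), 7.070784091949463) 66.45526550359664 want centre 543.8,31.5 @7.1
err fixture axes -0.07190618631806928 -0.9925245235553343
tilt [ 2.65612202e-05 -1.76093756e-03]
```

jog_arm(
  motion=[
    [0, 0, 0, 0, 0, 0, 50],
    [0, 0, 0, 0, 0, 0, 50],
    [0, 0, 0, 0, 0, 0, 50],
    [0, 0, 0, 0, 0, 0, 50],
    [0, 0, 20, 0, 0, 0, 50],
    [0, 0, 40, 0, 0, 0, 50],
    [0, 0, 40, 0, 0, 0, 50],
    [0, 0, 40, 0, 0, 0, 50],
    [-40, -20, 0, 0, 0, 0, 50],
    [-40, -20, 0, 0, 0, 0, 50],
    [-30, -20, 0, 0, 0, 0, 50],
    [0, 0, 0, 0, 0, 0, 50],
    [0, 0, 0, 0, 0, 0, 50],
  ],
)

```text
time: 43.7
tcp_pos: [435.2, -29.1, 221.6]
ee_rot: [3.142, -0.001, 0.124]
force: [-0.0, 0.1, -0.0]
width: 50.0
grip_force: 0.0
```

```bash
python3 - <<'E'
from plate import *
s=grab("side"); save(s,"s6.png"); d=grab("top")
print(fitplate(s,(260,220,400,320),66.5)); show("pins",blobs(s,(270,220,380,330),76,95,5))
show("brush",blobs(d,(370,180,450,270),25,40,60)); show("posts",blobs(d,(120,230,200,335),45,75))
E
```

```text
(((543.7289428710938, 33.24751281738281), (169.93038940429688, 104.11248016357422), 7.037117004394531), np.float64(66.44674296180577))
pins
  n31 mean[610.4  41.1  82.7] rc[610.   40.8] size[9.7 6.1] ang20.3 z82.4 px(290, 267)
  n36 mean[476.7  24.8  82.5] rc[476.6  24.9] size[9.5 8.4] ang19.3 z81.9 px(361, 268)
  n132 mean[542.5  41.7  87.4] rc[543.4  41.2] size[76.3  8.7] ang6.7 z90.4 px(325, 269)
brush
  n545 mean[ 609.9 -277.3   35.5] rc[ 611.6 -280.3] size[58.6 90.3] ang74.6 z35.8 px(409, 225)
posts
  n162 mean[537.  366.8  66.6] rc[536.3 369.3] size[28.9 27.7] ang88.2 z68.5 px(154, 261)
  n171 mean[479.4 371.6  66.4] rc[479.3 374.1] size[29.4 27.7] ang86.8 z68.6 px(153, 284)
  n174 mean[422.2 376.8  66.4] rc[421.9 379.5] size[30.4 28.2] ang86.8 z68.5 px(151, 307)
```

View pics/s6.png

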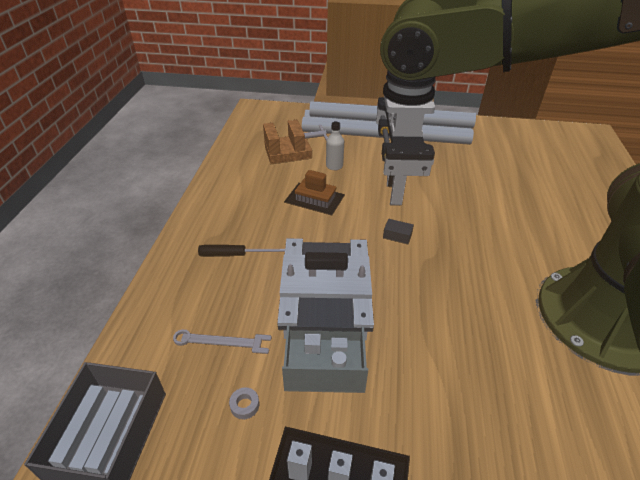

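The plate is seated with both pins through it (290,267; 361,268). The scrap is in the catch tray (325,350), the posts stand in the parts tray, the brush is on its mat (315,190), and the other things have not moved.

```bash
python3 -c "from bench import ctrl; print(ctrl.hand_in())"
```

```text
the job is handed in; nothing more can be done
None
```

The job is done and handed in: three posts upright in the parts tray, all three scrap pieces swept into the catch tray, brush standing on its mat about 3 mm off centre, and top plate fully down over both pins.

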